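# Switch the hose manifold to the open nozzle, then open its feed tap

## Robot

A 6-joint arm with a two-finger parallel gripper is mounted at the origin on the work surface; the furniture and walls round the work are solid. World frame = base frame: x ahead of the robot, y to its left, z up, the work surface at z = 0. Lengths are in mm, angles in rad, forces in N, time in s.
With the tool pointing down it reaches from about 350 to 875 mm from the base axis. Payload 4.2 kg.
Tool frame: the origin (TCP) lies midway between the tips of the shut fingers; the grasp point (between the pads) lies 19 mm behind it; z points along the fingers, y is the line along which they close (so a half turn about z gives the same grasp; the last joint's range is limited). The gripper opens to 85 mm and grips with 20 to 120 N. Pads are 22 mm wide; open, the fingers measure 114 mm over their backs; the gripper's body (76 mm by 85 mm) begins 54 mm behind the grasp point. The pads swing forward as they close: fully open they stand 13 mm farther back than shut.
Start: joints at [1.488, 0.385, 0.008, 0, -1.194, -0.259], TCP at [209.457, 588.835, 199.112] pointing down, gripper open.
Joint ranges: [-3.14, 3.14], [-1.21, 2.06], [-1.07, 1.41], [-3.16, 2.05], [-2.99, -0.16], [-3.1, 3.1]. Speed limits (rad/s): [2.79, 2.79, 3.14, 3.14, 3.14, 3.14].

## Interface

Orientations are given as a unit quaternion [x, y, z, w].
In Python, from bench import arm gives the robot as it stands. The module is installed in compiled form; this text tells all that it offers.
- The arm moves only by the shell command python3 -m handwheel 'ROWS' [OPENING]. ROWS is JSON, a list of rows, each an object of numbers: "x", "y", "z": the shift along the world's x, y, z each as a share of 20 cm, from -1 to 1; "ax", "ay", "az": the turn, a rotation vector about the world's x, y, z each as a share of 90 degrees, from -1 to 1. In form: [{"x": .., "y": .., "z": .., "ax": .., "ay": .., "az": ..}, ...]. A call has exactly 8 rows; each row shifts and turns the commanded pose from where the row before left it; what a row does not reach is not made up. A row lasts 1/10 s, in which the tool goes at most 50 mm and 8.59 degrees, less where a joint would pass 70% of its speed; a pose out of reach is approached as far as the arm can. A call with a number of a shift or a turn outside -1 to 1 is refused whole. A call with a gripper value outside its range is refused whole. OPENING is the opening, from -1 (shut) to 1 (fully open), set as the call begins (- or left out, the last holds). The fingers move at their own pace and stop on an object; the grip force is fixed at half the most. Time passes only in rows, so rows that do not move let the fingers close, or fill a call up. It gives the time, the measured TCP pose, the force, the opening and the grip force at its end, in the units of the state.
- arm.read_state(): the state, without advancing time (a new reading comes with each control period).
- arm.get_image(name): name is "scene" or "top" or "wrist"; returns the picture (420x560x3 uint8, red, green, blue); there is no depth.
- arm.camera_params(name): a dict with "K" (3x3 intrinsics, pixels), "k1" (the pictures are not rectified: a ray, as slopes to the right and down, at radius r is drawn at 1 + k1 r^2 times it, then the intrinsics apply), "position" and "orientation" of the camera in the world. Camera axes: x right, y down, z forward; pixel columns grow to the right and rows downward; lengths in mm; the calibration is good to about 2 mm. A picture is of the moment at which its call begins: read the wrist's pose just before it. camera_params takes no time and is no camera call; for the wrist camera it gives the pose at the moment of the call.
- arm.job_done(): hands the job in; it is judged then, once.
The state is a dict: "clock": time; "joints": joint angles; "joint_vel": joint speeds; "joint_efforts": joint torques, N m; "position": TCP position; "ee_rot": TCP orientation; "contact_force": force on the tool from outside, world axes, zero at the start; "wrist_torque": the same for the moment, N m; "gripper_width": finger opening in mm; "grasp_force": force on a finger pad.
Only numpy, scipy, OpenCV 4.12 (cv2) and the standard library are available. Lean on these libraries where they do the work, as an engineer would, in place of code of your own. Each camera call takes 0.05 s, during which the arm holds its last target. There are 200 camera calls.

## Task

With a fingertip, gently push the manifold's selector pointer round until it points straight at the port with the open hose nozzle (the other three ports are closed with flat plugs). Only then push the lever of the feed tap round from crosswise until it lies in line with the pipe, leaving the pointer on the nozzle. Only push, do not grip or pick up anything, and leave the other things on the bench where they are.

Things in the scene. Friction and masses are not known exactly. Their poses are not given: they have to be found in the camera images.
- manifold: Hose manifold on a fixed bench stand: a round deck 196 mm across, top at z = 135 mm, with a tongue 70 mm wide along its +x (to the robot's left) to x = 170 mm, on a column. Origin: on the worktop under the round deck's centre (the selector's axis); z up. A feed pipe (18 mm thick, top at z = 154 mm) lies along the tongue from the inlet, through the tap, to the selector.
- hub (a point): On the vertical axis of the selector pointer, at the pointer's mid-height, 172 mm above the worktop.
- pointer (a joint): Turn of the selector pointer in rad: 0 = it points along the manifold's -x, to the robot's right (off, between the ports); positive anticlockwise seen from above; stops at -1.5 and +1.5. Starts within 0.12 of 0. It stays where it is left; drag about 0.12 N m (2.5 N at 48 mm).
- pointer_tip (a point): Free end of the selector pointer, 65 mm from its axis. The pointer is a level grey bar 14 mm wide (9 mm in its last 12 mm) on a round hub 36 mm across; it fills z = 163 to 181 mm above the worktop, 28 mm clear of the deck; the hub's screw stands up to z = 187 mm. Pushed best 45 to 50 mm from the axis.
- pointer_aim (a point): A point in the air on the pointer's centre line, 20 mm beyond its tip and 85 mm from its axis. Over the middle of a port when the pointer points straight at that port.
- nozzle: The one open port: an upright ribbed hose nozzle 44 mm tall, 24 mm across its foot and 17 mm above it, top at z = 179 mm. Origin: centre of its foot on the deck, 85 mm from the selector's axis. It is at one of four port places round the selector, which the pointer faces at joint values -1.15, -0.45, 0.45 and 1.15. Fixed.
- plug_a: A closed port: a flat hexagonal plug 12 mm tall and 24 mm across. Origin: centre of its foot on the deck. Fixed at another of the four port places.
- plug_b: As plug_a, at another port place.
- plug_c: As plug_a, at another port place.
- tap_axis (a point): On the vertical axis of the feed tap's lever at its mid-height, 172 mm above the worktop; at the manifold's x = 125 mm, y = 0, over the feed pipe.
- tap (a joint): Turn of the tap's lever in rad: 0 = shut, lever crosswise to the pipe, along the manifold's +y (towards the robot); grows anticlockwise seen from above; 1.57 = open, lever in line with the pipe and pointing at the selector; stop at 1.72. Starts between 0 and 0.15, stays where it is left; drag about 0.12 N m.
- tap_tip (a point): Free end of the tap's lever, 70 mm from its axis. The lever is a level grey bar 14 mm wide with a round end 18 mm across and a hub 28 mm across; it fills z = 164 to 180 mm above the worktop. Pushed best about 48 mm from the axis.
- red_bottle: Bystander: small media bottle with a screw cap, 40 mm across, 60 mm tall, standing loose on the worktop on the robot's side of the stand's foot. Origin: centre of its underside.
- petri: Bystander: petri dish, 92 mm across, 15 mm tall, on the worktop. Origin: centre of its underside.
- timer: Bystander: countdown timer, 58x66x15 mm, on the worktop. Origin: centre of its underside.
- coverslips: Bystander: clear coverslip box 36x80x15 mm, on the worktop behind the stand's foot. Origin: centre of its underside.
- culture_flask: Bystander: flat culture flask, 98x50x27 mm, lying on the worktop. Origin: centre of its underside.
- media_bottle: Bystander: media bottle 50 mm across, 95 mm tall, standing on the worktop. Origin: centre of its underside.

How it is judged:
By the outcome, as a careful person would: the job done as asked, in the order asked, and still so for the second after the job is handed in, with the robot touching nothing.
It also fails if it takes over 38 s, if anything falls off the work surface, if the arm or the gripper's body presses on something with over 40 N, if the wrist force passes 120 N, or if a joint passes its speed limit or range.

## Working session

There is one attempt and no reset: what is moved stays moved. The work goes in short steps, Python scripts to look and compute and a shell command to move; the robot and the scene stay as the last step left them, time stands still between calls to the robot, and variables do not carry over. Pictures are saved under pics/ and viewed, at most 10 in all, crops included, and the job is handed in when it is done.

```bash
mkdir -p pics; python3 - <<'E'
from bench import arm
import cv2
s=arm.read_state();print(s['clock'],s['position'],s['ee_rot'],s['gripper_width'])
for n in('scene','top'):
    p=arm.camera_params(n);print(n,p)
    cv2.imwrite(f'pics/{n}0.png',arm.get_image(n)[...,::-1])
E
```

```text
0.0 [209.25822469 588.21296894 198.01379447] [ 9.85416974e-01 -1.70153304e-01 -1.34055539e-04  1.10557431e-03] 85.49141519627373
scene {'K': array([[466.66427285,   0.        , 285.58252389],
       [  0.        , 466.66427285, 209.7255873 ],
       [  0.        ,   0.        ,   1.        ]]), 'k1': -0.07741105707837523, 'position': array([ 332.02068481,  655.50640083, 1000.44887867]), 'orientation': array([-0.09811955,  0.93960688, -0.32614835,  0.03374491])}
top {'K': array([[495.44197316,   0.        , 280.27555276],
       [  0.        , 495.44197316, 208.08670844],
       [  0.        ,   0.        ,   1.        ]]), 'k1': -0.013191902540286786, 'position': array([ 282.84490946,  -30.7340575 , 1342.35100339]), 'orientation': array([-0.69497666,  0.7147802 , -0.05040966,  0.05962863])}
```

View pics/top0.png

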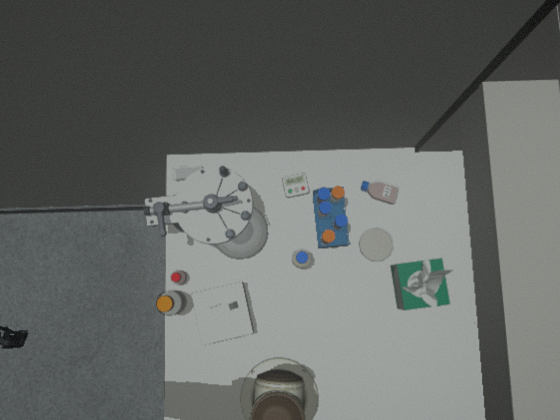

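View pics/scene0.png

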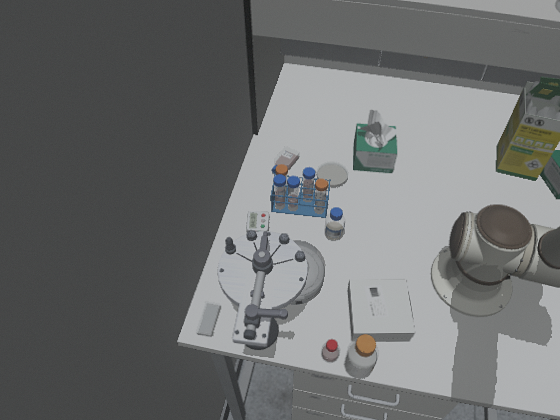

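```bash
cat > h.py <<'E'
import numpy as np,cv2
from scipy.spatial.transform import Rotation as R
def proj(p,X):
    c=R.from_quat(p['orientation']).inv().apply(np.atleast_2d(X)-p['position'])
    u=c[:,:2]/c[:,2:];r2=(u**2).sum(1,keepdims=True)
    u=u*(1+p['k1']*r2);K=p['K'];return u*[K[0,0],K[1,1]]+K[:2,2]
def ray(p,uv,z):
    K=p['K'];d=(np.atleast_2d(uv)-K[:2,2])/[K[0,0],K[1,1]];u=d.copy()
    for _ in range(20):u=d/(1+p['k1']*(u**2).sum(1,keepdims=True))
    v=R.from_quat(p['orientation']).apply(np.c_[u,np.ones(len(u))])
    return p['position']+v*((z-p['position'][2])/v[:,2])[:,None]
E
python3 - <<'E'
from bench import arm
import cv2
from h import *
for n in('scene','top'):
    p=arm.camera_params(n)
    print(n,proj(p,[[0,0,0],[209,588,199],[300,0,0],[0,300,0]]).round())
t=arm.camera_params('top');s=arm.camera_params('scene')
print(ray(t,[(211,202)],187),ray(t,[(237,199)],172),ray(t,[(163,205),(165,232)],172),ray(t,[(224,171)],160))
print(ray(s,[(262,258)],187),ray(s,[(266,235)],172),ray(s,[(252,315),(284,314)],172),ray(s,[(230,243)],179))
for n in('scene','top'):
    im=cv2.imread(f'pics/{n}0.png')
    c=im[220:345,190:330] if n=='scene' else im[150:260,140:260]
    cv2.imwrite(f'pics/{n}c.png',cv2.resize(c,None,fx=5,fy=5 if 0 else 4.7,interpolation=cv2.INTER_CUBIC)[:600,:800])
cv2.imwrite('pics/w0.png',arm.get_image('wrist')[...,::-1])
E
```

```text
scene [[471. 278.]
 [377. 527.]
 [351. 258.]
 [474. 400.]]
top [[279. 396.]
 [ 18. 326.]
 [276. 280.]
 [164. 399.]]
[[483.91107803 145.727968   187.        ]] [[491.9830758   85.39397473 172.        ]] [[482.62351183 263.75453076 172.        ]
 [417.22680037 258.32563938 172.        ]] [[564.7031761  117.54637909 160.        ]]
[[485.38734376 160.9082841  187.        ]] [[493.64214243  92.78802765 172.        ]] [[476.46658106 281.87982201 172.        ]
 [416.59495008 266.9936545  172.        ]] [[562.36052764 133.66820839 179.        ]]
```

View pics/scenec.png

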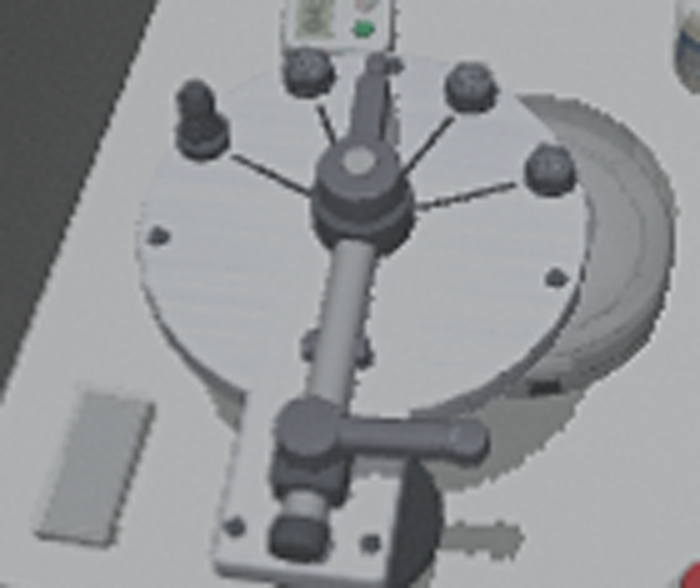

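View pics/topc.png

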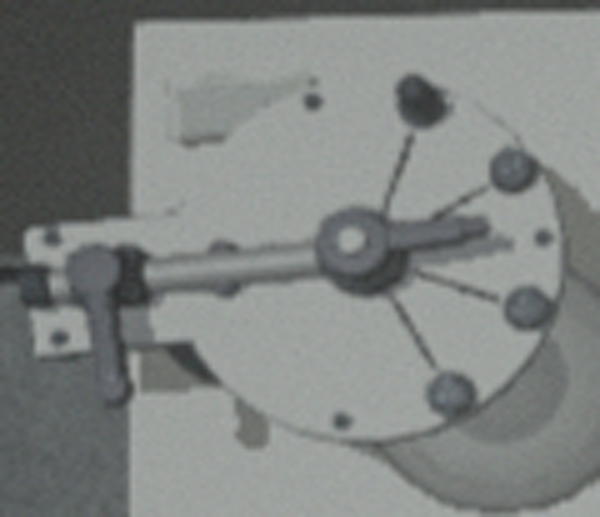

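View pics/w0.png

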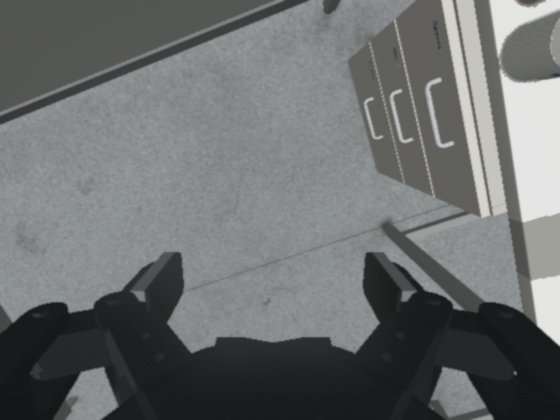

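```bash
cat > fit.py <<'E'
from bench import arm
from h import *
from scipy.optimize import least_squares
t=arm.camera_params('top');s=arm.camera_params('scene')
T=np.array([(350,240),(488,228),(95,270),(117,392),(408,86),(512,170),(526,306),(450,393)])/[5,4.7]+[140,150]
S=np.array([(358,160),(380,64),(308,420),(470,437),(195,95),(308,68),(472,83),(550,163)])/[5,4.7]+[190,220]
Z=[187,181,180,180,179,147,147,147]
for i in range(8):print(Z[i],ray(t,T[i],Z[i])[0,:2].round(),ray(s,S[i],Z[i])[0,:2].round())
def pts(q):
    x,y,w,a,b=q
    P=[(0,0)]
    d=lambda c,r,th:(c[0]+r*np.cos(th),c[1]+r*np.sin(th))
    P+=[d((0,0),65,np.pi+a),(125,0),d((125,0),66,np.pi/2+b)]+[d((0,0),85,np.pi+k) for k in(1.15,.45,-.45,-1.15)]
    P=np.array(P);c,n=np.cos(w),np.sin(w)
    return np.c_[P@np.array([[c,n],[-n,c]])+[x,y],Z]
def res(q,sel):
    e=[]
    if 't' in sel:e.append(proj(t,pts(q))-T)
    if 's' in sel:e.append(proj(s,pts(q))-S)
    return np.concatenate(e).ravel()
for sel in('t','s','ts'):
    f=least_squares(res,[485,150,1.57,0,0],args=(sel,),loss='soft_l1');print(sel,f.x.round(3),f.cost,np.abs(f.fun).max());
print(f.fun.reshape(2,8,2).round(1).tolist());print(pts(f.x).round())
E
python3 fit.py
```

```text
187 [486. 148.] [488. 152.]
181 [492.  83.] [493.  95.]
180 [476. 271.] [479. 274.]
180 [413. 260.] [416. 269.]
179 [567. 121.] [566. 127.]
147 [528.  74.] [530.  81.]
147 [456.  68.] [457.  74.]
147 [412. 106.] [414. 111.]
t [ 4.86390e+02  1.47725e+02  1.65200e+00 -2.00000e-03  1.09000e-01] 0.740889786627859 0.6751545650218986
s [4.88305e+02 1.53166e+02 1.64600e+00 1.60000e-02 7.10000e-02] 4.858162938247839 2.6762850687238426
ts [4.87740e+02 1.50122e+02 1.64600e+00 9.00000e-03 6.50000e-02] 14.835724816207309 3.731604778661108
[[[-0.9, -0.6], [-1.0, -0.7], [-1.4, -1.1], [-2.3, 0.1], [-0.2, -0.3], [-1.0, -0.9], [-1.1, -0.2], [-1.5, -0.5]], [[0.5, -0.6], [0.9, -3.7], [0.1, 0.3], [2.0, -1.1], [0.2, -2.3], [0.5, -1.6], [0.4, -1.2], [0.8, -0.5]]]
[[488. 150. 187.]
 [493.  85. 181.]
 [478. 275. 180.]
 [413. 266. 180.]
 [568. 121. 179.]
 [530.  77. 147.]
 [457.  71. 147.]
 [413. 110. 147.]]
```

```bash
python3 -m handwheel '[{"z":0.1,"az":-0.09},{"x":0.088,"y":-0.174,"z":0.05,"az":-0.09},{"x":0.088,"y":-0.174,"az":-0.09},{"x":0.088,"y":-0.174,"az":-0.09},{"x":0.088,"y":-0.174,"az":-0.09},{"x":0.088,"y":-0.174,"az":-0.09},{"x":0.088,"y":-0.174,"az":-0.09},{"x":0.088,"y":-0.174,"az":-0.09}]' -1
python3 -m handwheel '[{"x":0.088,"y":-0.174,"az":-0.09},{"x":0.088,"y":-0.174,"az":-0.09},{"x":0.088,"y":-0.174,"az":-0.09},{"x":0.088,"y":-0.174},{"x":0.088,"y":-0.174},{"x":0.088,"y":-0.174},{"x":0.088,"y":-0.174},{}]'
python3 -c "
from bench import arm
from scipy.spatial.transform import Rotation as R
s=arm.read_state();print(s['position'],s['joints'],s['contact_force'],R.from_quat(s['ee_rot']).as_matrix()[:,0])"
```

```text
[209.32248421 588.38205444 198.2938348 ] [ 1.48759010e+00  3.85363862e-01  6.96129311e-03 -3.33386572e-04
 -1.19403373e+00 -2.58623588e-01] [-0.24676242 -0.43423421 -0.4816183 ] [ 9.42101685e-01 -3.35327305e-01  1.19929232e-04]invalid input at $[0]: expected keys x, y, z, ax, ay, az
invalid input at $[0]: expected keys x, y, z, ax, ay, az
```

```bash
python3 -m handwheel '[{"x":0,"y":0,"z":0.1,"ax":0,"ay":0,"az":-0.09},{"x":0.088,"y":-0.174,"z":0.05,"ax":0,"ay":0,"az":-0.09},{"x":0.088,"y":-0.174,"z":0,"ax":0,"ay":0,"az":-0.09},{"x":0.088,"y":-0.174,"z":0,"ax":0,"ay":0,"az":-0.09},{"x":0.088,"y":-0.174,"z":0,"ax":0,"ay":0,"az":-0.09},{"x":0.088,"y":-0.174,"z":0,"ax":0,"ay":0,"az":-0.09},{"x":0.088,"y":-0.174,"z":0,"ax":0,"ay":0,"az":-0.09},{"x":0.088,"y":-0.174,"z":0,"ax":0,"ay":0,"az":-0.09}]' -1
python3 -c "
from bench import arm
from scipy.spatial.transform import Rotation as R
s=arm.read_state();print(s['position'],s['joints'],s['contact_force'],R.from_quat(s['ee_rot']).as_matrix()[:,0])"
```

```text
clock: 0.95
position: [332.9, 343.6, 229.0]
ee_rot: [0.739, -0.674, -0.0, 0.0]
contact_force: [0.9, 1.1, 0.3]
gripper_width: -0.1
grasp_force: 0.0
[332.91811533 343.57226855 228.97667163] [ 1.14159732e+00  1.10120907e-01 -2.87099282e-01 -1.73604730e-04
 -1.17381285e+00 -1.04902613e+00] [0.94614696 1.11720027 0.34944807] [ 9.23721986e-02 -9.95724541e-01  1.25433477e-04]
```

```bash
python3 -m handwheel '[{"x":0.084,"y":-0.174,"z":0,"ax":0,"ay":0,"az":-0.09},{"x":0.084,"y":-0.174,"z":0,"ax":0,"ay":0,"az":-0.09},{"x":0.084,"y":-0.174,"z":0,"ax":0,"ay":0,"az":-0.09},{"x":0.084,"y":-0.174,"z":0,"ax":0,"ay":0,"az":0},{"x":0.084,"y":-0.174,"z":0,"ax":0,"ay":0,"az":0},{"x":0.084,"y":-0.174,"z":0,"ax":0,"ay":0,"az":0},{"x":0.084,"y":-0.174,"z":0,"ax":0,"ay":0,"az":0},{"x":0,"y":0,"z":-0.1,"ax":0,"ay":0,"az":0}]'
python3 -c "
from bench import arm;import cv2
from scipy.spatial.transform import Rotation as R
s=arm.read_state();print(s['position'],s['joints'],s['contact_force'],R.from_quat(s['ee_rot']).as_matrix()[:,0])
cv2.imwrite('pics/w1.png',arm.get_image('wrist')[...,::-1])"
```

```text
clock: 1.75
position: [452.9, 99.2, 211.0]
ee_rot: [-0.581, 0.814, -0.001, 0.003]
contact_force: [-0.1, 0.5, -0.4]
gripper_width: 0.2
grasp_force: 0.0
[452.94980721  99.19836732 210.96376166] [ 0.56852771  0.09382358 -0.35332643  0.00158676 -1.11836289 -0.9001214 ] [-0.11824515  0.51783149 -0.41651097] [-0.32488945 -0.94574642 -0.00324941]
```

View pics/w1.png

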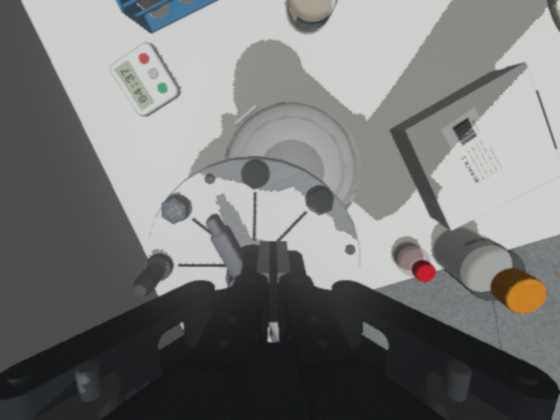

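```bash
python3 -m handwheel '[{"x":0,"y":0,"z":-0.1,"ax":0,"ay":0,"az":0},{"x":0,"y":0,"z":-0.1,"ax":0,"ay":0,"az":0},{"x":0,"y":0,"z":0,"ax":0,"ay":0,"az":0},{"x":0.03,"y":-0.003,"z":0,"ax":0,"ay":0,"az":0},{"x":0.03,"y":-0.003,"z":0,"ax":0,"ay":0,"az":0},{"x":0.03,"y":-0.003,"z":0,"ax":0,"ay":0,"az":0},{"x":0.03,"y":-0.003,"z":0,"ax":0,"ay":0,"az":0},{"x":0.03,"y":-0.003,"z":0,"ax":0,"ay":0,"az":0}]'
```

```text
clock: 2.6
position: [481.1, 98.7, 169.5]
ee_rot: [-0.583, 0.813, -0.0, 0.0]
contact_force: [0.2, 0.6, -0.9]
gripper_width: 0.1
grasp_force: 0.0
```

```bash
python3 -c "
from bench import arm;import cv2
cv2.imwrite('pics/w2.png',cv2.resize(arm.get_image('wrist')[130:330,130:330,::-1],None,fx=3,fy=3,interpolation=2))
print(arm.read_state()['contact_force'])
"
```

```text
[ 1.7064867   0.07842883 -0.40616137]
```

View pics/w2.png

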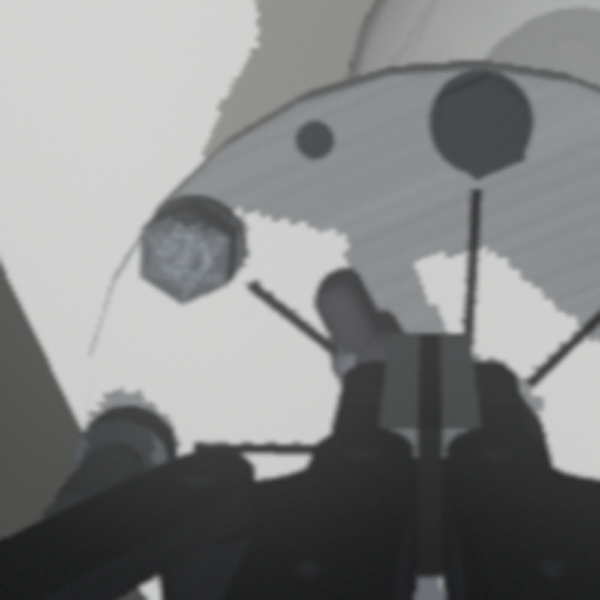

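```bash
python3 -m handwheel '[{"x":0.03,"y":-0.005,"z":0,"ax":0,"ay":0,"az":0},{"x":0.03,"y":0,"z":0,"ax":0,"ay":0,"az":0},{"x":0.03,"y":0.005,"z":0,"ax":0,"ay":0,"az":0},{"x":0.03,"y":0.01,"z":0,"ax":0,"ay":0,"az":0},{"x":0.025,"y":0.015,"z":0,"ax":0,"ay":0,"az":0},{"x":0.025,"y":0.015,"z":0,"ax":0,"ay":0,"az":0},{"x":0.02,"y":0.02,"z":0,"ax":0,"ay":0,"az":0},{"x":0,"y":0,"z":0,"ax":0,"ay":0,"az":0}]'
python3 -c "
from bench import arm;import cv2,numpy as np
a=arm.get_image('top')[150:260,140:260,::-1];b=arm.get_image('scene')[205:305,190:310,::-1]
f=lambda c:cv2.resize(c,(400,400),interpolation=2)
w=arm.get_image('wrist')[:,:,::-1]
cv2.imwrite('pics/m3.png',np.hstack([f(a),f(b)]));cv2.imwrite('pics/w3.png',w)
"
```

```text
clock: 3.45
position: [518.8, 111.2, 169.0]
ee_rot: [-0.583, 0.812, -0.0, 0.0]
contact_force: [0.0, -0.6, 0.9]
gripper_width: -0.2
grasp_force: 0.0
```

View pics/m3.png

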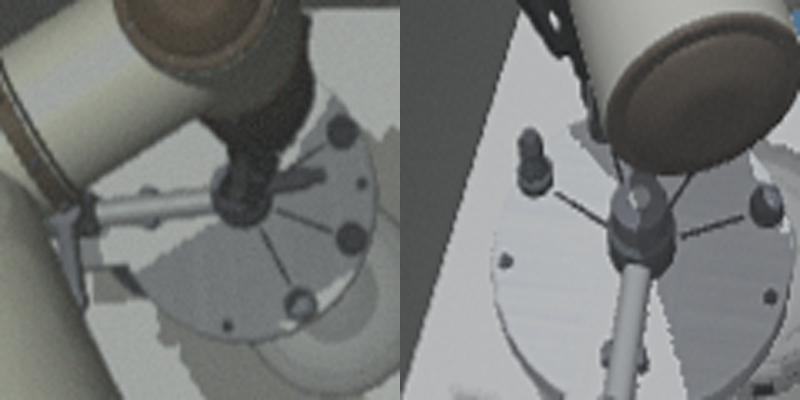

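View pics/w3.png

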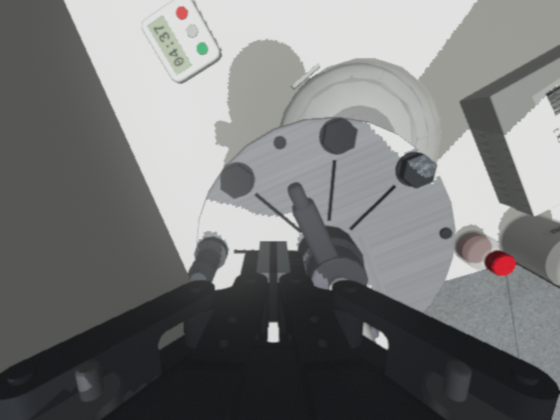

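```bash
cat > tri.py <<'E'
from fit import *
w=arm.camera_params('wrist');st=arm.read_state()
print('tcp',st['position'],'proj',proj(w,[st['position']]),w['position'])
q=least_squares(res,[485,150,1.57,0,0],args=('t',)).x
print(proj(w,pts(q)).round())
def tri(obs):
    A=[];b=[]
    for p,uv in obs:
        a=ray(p,uv,100.)[0];d=a-p['position'];d/=np.linalg.norm(d);M=np.eye(3)-np.outer(d,d)
        A.append(M);b.append(M@p['position'])
    return np.linalg.lstsq(np.vstack(A),np.concatenate(b),rcond=None)[0].round(1)
W={1:(294,187),5:(237,178),6:(338,135),7:(417,168)}
for i in range(8):
    print(Z[i],'TS',tri([(t,T[i]),(s,S[i])]),*(['TW',tri([(t,T[i]),(w,W[i])]),'SW',tri([(s,S[i]),(w,W[i])])] if i in W else []))
E
python3 tri.py | tail -19
```

```text
[457.  71. 147.]
 [413. 110. 147.]]
tcp [518.03564654 110.64608416 169.03832709] proj [[274.55682987 236.41596412]] [497.78139175  47.33539882 344.4605438 ]
[[346. 288.]
 [304. 185.]
 [403. 428.]
 [493. 390.]
 [204. 279.]
 [241. 181.]
 [346. 136.]
 [425. 171.]]
187 TS [488.2 148.9 182.3]
181 TS [495.1  84.6 165.2] TW [496.5  86.4 156.7] SW [496.4  85.2 165.9]
180 TS [477.9 272.4 176. ]
180 TS [415.9 263.1 168.1]
179 TS [568.9 122.  170.9]
147 TS [531.3  75.  137.8] TW [544.1  81.   69.5] SW [533.1  73.  135. ]
147 TS [457.5  69.  139.1] TW [457.7  68.4 134.4] SW [458.2  67.2 136.5]
147 TS [413.8 106.8 139.8] TW [412.5 106.6 137. ] SW [414.3 105.8 139.3]
```

```bash
python3 -m handwheel '[{"x":0,"y":0,"z":0.2,"ax":0,"ay":0,"az":0},{"x":-0.1,"y":-0.02,"z":0,"ax":0,"ay":0,"az":0},{"x":-0.1,"y":-0.02,"z":0,"ax":0,"ay":0,"az":0},{"x":-0.1,"y":-0.02,"z":0,"ax":0,"ay":0,"az":0},{"x":-0.02,"y":0,"z":0,"ax":0,"ay":0,"az":0},{"x":0,"y":0,"z":-0.12,"ax":0,"ay":0,"az":0},{"x":0,"y":0,"z":-0.13,"ax":0,"ay":0,"az":0},{"x":0,"y":0,"z":0,"ax":0,"ay":0,"az":0}]'
python3 -m handwheel '[{"x":0.03,"y":0,"z":0,"ax":0,"ay":0,"az":0},{"x":0.03,"y":0,"z":0,"ax":0,"ay":0,"az":0},{"x":0.03,"y":0,"z":0,"ax":0,"ay":0,"az":0},{"x":0.03,"y":0,"z":0,"ax":0,"ay":0,"az":0},{"x":0.03,"y":0,"z":0,"ax":0,"ay":0,"az":0},{"x":0.03,"y":0,"z":0,"ax":0,"ay":0,"az":0},{"x":0.03,"y":0,"z":0,"ax":0,"ay":0,"az":0},{"x":0,"y":0,"z":0,"ax":0,"ay":0,"az":0}]'
python3 -c "
from bench import arm;import cv2
cv2.imwrite('pics/w4.png',arm.get_image('wrist')[:,:,::-1])
print(arm.read_state()['contact_force'])
"
```

```text
clock: 4.4
position: [452.2, 97.6, 156.3]
ee_rot: [-0.583, 0.813, 0.001, -0.003]
contact_force: [-0.5, -1.2, -0.5]
gripper_width: 0.2
grasp_force: 0.0
clock: 5.2
position: [497.0, 98.7, 159.0]
ee_rot: [-0.583, 0.813, -0.0, 0.0]
contact_force: [0.3, 0.3, -0.0]
gripper_width: -0.0
grasp_force: 0.0
[-0.26020428  1.12524788  0.36475145]
```

View pics/w4.png

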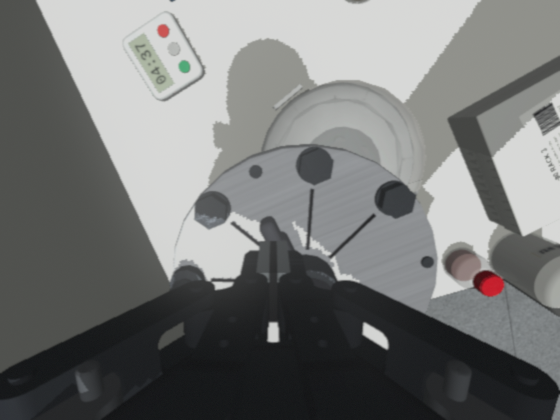

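```bash
cat > tri2.py <<'E'
from tri import *
Rt=R.from_quat(st['ee_rot']);Rc=R.from_quat(w['orientation'])
off=Rt.inv().apply(w['position']-st['position']);rel=Rt.inv()*Rc
print('off',off,rel.as_rotvec())
for dz in(-20,-10,0,10,20):print(dz,proj(w,[st['position']+[0,0,dz]]).round(1))
def cam(pos,q):
    r=R.from_quat(q);return dict(w,position=np.array(pos)+r.apply(off),orientation=(r*rel).as_quat())
Q=[-.583,.8125,0,0];Q1=[-0.581,0.814,-0.001,0.003]
c1=cam([452.9,99.2,209.5],Q);c3=cam([518.4,110.9,169],Q);c4=cam([497.1,98.7,159],Q)
for n,a,b,c in(('pB',(175,208),(237,178),(212,208)),('pC',(255,173),(338,135),(315,165)),('pD',(320,199),(417,168),(396,198)),('tip',(213,222),(294,187),(266,223))):
    print(n,'13',tri([(c1,a),(c3,b)]),'14',tri([(c1,a),(c4,c)]),'134',tri([(c1,a),(c3,b),(c4,c)]))
E
python3 tri2.py | tail -10
```

```text
off [  66.50125396   -1.03309255 -175.41330758] [-0.20633064 -0.20654647  1.56068731]
-20 [[274.4 226. ]]
-10 [[274.5 231. ]]
0 [[274.6 236.4]]
10 [[274.7 242.5]]
20 [[274.8 249.2]]
pB 13 [532.6  72.9 140. ] 14 [533.   73.2 138.9] 134 [532.6  72.9 140. ]
pC 13 [458.7  67.2 137.7] 14 [458.7  67.2 138.7] 134 [458.8  67.3 138.2]
pD 13 [414.2 105.  140.5] 14 [414.4 104.9 141.1] 134 [414.3 105.  140.8]
tip 13 [497.4  86.  171. ] 14 [499.   88.2 164. ] 134 [497.6  86.  169.9]
```

```bash
cat >> tri2.py <<'E'
print('----',w['K'][0,0])
for dx in(0,11):
  for dz in(0,-10,-20,-30,-40):
    X=st['position']+Rt.apply([[dx,-8,dz],[dx,8,dz]]);print(dx,dz,proj(w,X).round().tolist())
E
python3 tri2.py | sed -n '/----/,$p'
python3 -c "
from bench import arm;import cv2
cv2.imwrite('pics/w5.png',cv2.resize(arm.get_image('wrist')[190:340,190:350,::-1],None,fx=4,fy=4,interpolation=2))"
```

```text
---- 300.42614220711584
0 0 [[262.0, 236.0], [287.0, 236.0]]
0 -10 [[261.0, 242.0], [288.0, 242.0]]
0 -20 [[260.0, 249.0], [289.0, 249.0]]
0 -30 [[260.0, 257.0], [290.0, 257.0]]
0 -40 [[259.0, 265.0], [291.0, 265.0]]
11 0 [[262.0, 220.0], [288.0, 220.0]]
11 -10 [[261.0, 225.0], [288.0, 225.0]]
11 -20 [[260.0, 231.0], [289.0, 231.0]]
11 -30 [[259.0, 237.0], [290.0, 237.0]]
11 -40 [[258.0, 245.0], [292.0, 245.0]]
```

View pics/w5.png

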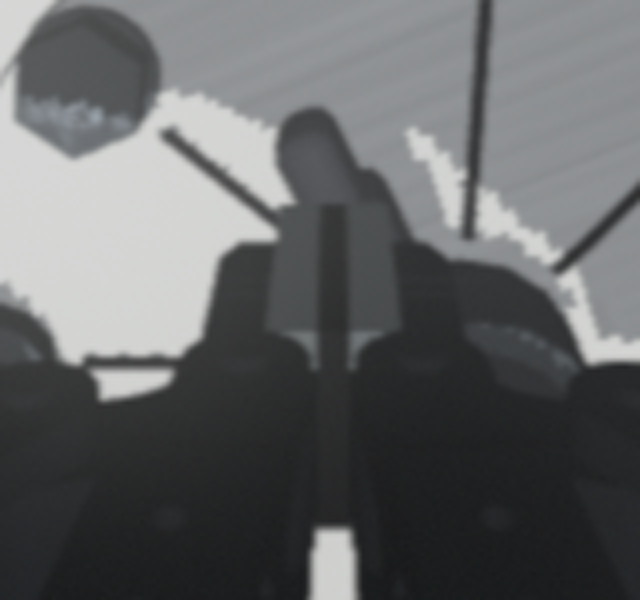

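Wrist view: the finger (tip at pixel ~(274,241)) lies over the pointer without moving it, so the real fingertip sits ~25–35 mm above the reported TCP. I've also used up the picture views (one over the limit), so from here I measure numerically only.

```bash
cat > ring.py <<'E'
from bench import arm
from h import *
import sys
HUB=np.array([487.5,149.0]);W0=1.65
def ring(name,c=HUB,base=W0+np.pi,rs=(46,52,58),lo=-.4,hi=1.6,z=181):
    p=arm.camera_params(name);im=cv2.GaussianBlur(cv2.cvtColor(arm.get_image(name),cv2.COLOR_RGB2GRAY),(3,3),0)
    a=np.arange(lo,hi,.08);o=[]
    for r in rs:
        X=np.c_[c[0]+r*np.cos(base+a),c[1]+r*np.sin(base+a),0*a+z]
        u=proj(p,X).astype(np.float32);o.append(cv2.remap(im,u[None,:,0],u[None,:,1],1)[0])
    return a,np.array(o)
if __name__=='__main__':
    for n in sys.argv[1:]:
        a,o=ring(n);print(n);print(np.c_[a.round(2)*100,o.T].astype(int).tolist())
    print(arm.read_state()['position'].round(1),arm.read_state()['contact_force'].round(1))
E
python3 -m handwheel '[{"x":-0.11,"y":0.02,"z":0,"ax":0,"ay":0,"az":0},{"x":-0.11,"y":0.01,"z":0,"ax":0,"ay":0,"az":0},{"x":0,"y":0,"z":0,"ax":0,"ay":0,"az":0},{"x":0,"y":0,"z":-0.03,"ax":0,"ay":0,"az":0},{"x":0,"y":0,"z":-0.03,"ax":0,"ay":0,"az":0},{"x":0,"y":0,"z":-0.03,"ax":0,"ay":0,"az":0},{"x":0,"y":0,"z":0,"ax":0,"ay":0,"az":0},{"x":0,"y":0,"z":0,"ax":0,"ay":0,"az":0}]'
python3 ring.py wrist
```

```text
clock: 6.1
position: [452.4, 104.5, 140.7]
ee_rot: [-0.583, 0.813, -0.0, -0.001]
contact_force: [0.4, -0.3, 1.0]
gripper_width: 0.1
grasp_force: 0.0
wrist
[[-40, 52, 149, 201], [-32, 109, 135, 138], [-24, 140, 137, 140], [-16, 57, 91, 181], [-8, 49, 66, 67], [0, 51, 117, 92], [8, 54, 119, 121], [16, 51, 112, 204], [24, 50, 164, 204], [32, 50, 88, 204], [40, 50, 54, 204], [48, 48, 51, 204], [56, 45, 49, 130], [64, 45, 45, 46], [72, 44, 42, 42], [80, 41, 39, 38], [88, 40, 40, 35], [96, 37, 37, 35], [104, 36, 35, 34], [112, 35, 34, 32], [120, 33, 32, 32], [128, 33, 32, 31], [136, 33, 32, 31], [144, 30, 35, 31], [152, 25, 24, 32]]
[452.5 104.6 140.9] [-0.  -0.2  0.3]
```

```bash
python3 -m handwheel '[{"x":0.03,"y":0,"z":0,"ax":0,"ay":0,"az":0},{"x":0.03,"y":0,"z":0,"ax":0,"ay":0,"az":0},{"x":0.03,"y":-0.005,"z":0,"ax":0,"ay":0,"az":0},{"x":0.03,"y":-0.005,"z":0,"ax":0,"ay":0,"az":0},{"x":0.03,"y":-0.005,"z":0,"ax":0,"ay":0,"az":0},{"x":0.02,"y":-0.005,"z":0,"ax":0,"ay":0,"az":0},{"x":0.02,"y":-0.005,"z":0,"ax":0,"ay":0,"az":0},{"x":0.02,"y":0,"z":0,"ax":0,"ay":0,"az":0}]'
python3 ring.py wrist
```

```text
clock: 6.95
position: [494.0, 99.2, 140.9]
ee_rot: [-0.583, 0.813, 0.0, -0.001]
contact_force: [-2.8, 0.5, 0.8]
gripper_width: -0.1
grasp_force: 1.4
wrist
[[-40, 147, 143, 143], [-32, 142, 205, 137], [-24, 111, 168, 194], [-16, 47, 50, 209], [-8, 56, 75, 79], [0, 77, 75, 52], [8, 68, 51, 78], [16, 61, 76, 61], [24, 43, 61, 54], [32, 43, 48, 55], [40, 42, 48, 82], [48, 41, 47, 121], [56, 40, 46, 161], [64, 39, 43, 49], [72, 38, 42, 46], [80, 38, 39, 44], [88, 38, 37, 43], [96, 32, 34, 36], [104, 31, 32, 34], [112, 30, 30, 31], [120, 28, 31, 29], [128, 28, 28, 28], [136, 27, 25, 25], [144, 24, 23, 24], [152, 24, 25, 25]]
[494.7  99.4 140.9] [-1.4  0.4  0.1]
```

```bash
python3 -m handwheel '[{"x":0.03,"y":-0.005,"z":-0.01,"ax":0,"ay":0,"az":0},{"x":0.03,"y":0.005,"z":-0.01,"ax":0,"ay":0,"az":0},{"x":0.025,"y":0.01,"z":0,"ax":0,"ay":0,"az":0},{"x":0.025,"y":0.015,"z":0,"ax":0,"ay":0,"az":0},{"x":0.015,"y":0.015,"z":0,"ax":0,"ay":0,"az":0},{"x":0.01,"y":0.01,"z":0,"ax":0,"ay":0,"az":0},{"x":0,"y":0,"z":0,"ax":0,"ay":0,"az":0},{"x":0,"y":0,"z":0,"ax":0,"ay":0,"az":0}]'
python3 ring.py wrist scene
```

```text
clock: 7.8
position: [522.0, 110.0, 137.3]
ee_rot: [-0.583, 0.812, -0.0, 0.001]
contact_force: [-0.5, -0.5, -1.2]
gripper_width: -0.3
grasp_force: 0.6
wrist
[[-40, 154, 155, 152], [-32, 156, 151, 152], [-24, 158, 153, 155], [-16, 153, 61, 142], [-8, 151, 156, 157], [0, 158, 156, 157], [8, 158, 156, 158], [16, 159, 154, 158], [24, 127, 136, 158], [32, 154, 153, 149], [40, 55, 122, 129], [48, 51, 82, 63], [56, 57, 82, 65], [64, 54, 52, 83], [72, 44, 55, 82], [80, 41, 58, 51], [88, 42, 42, 46], [96, 45, 40, 43], [104, 43, 38, 40], [112, 42, 35, 37], [120, 42, 36, 35], [128, 219, 37, 32], [136, 219, 33, 30], [144, 209, 47, 30], [152, 46, 28, 29]]
scene
[[-40, 72, 74, 75], [-32, 73, 74, 76], [-24, 73, 76, 78], [-16, 74, 76, 83], [-8, 75, 79, 78], [0, 76, 78, 64], [8, 77, 65, 65], [16, 71, 60, 80], [24, 62, 65, 108], [32, 60, 81, 141], [40, 66, 108, 157], [48, 77, 137, 152], [56, 93, 145, 144], [64, 117, 138, 135], [72, 130, 127, 121], [80, 121, 111, 95], [88, 104, 90, 80], [96, 94, 101, 122], [104, 106, 102, 108], [112, 109, 102, 100], [120, 97, 82, 99], [128, 78, 132, 169], [136, 113, 181, 179], [144, 149, 182, 156], [152, 175, 182, 125]]
[522.  109.9 137.5] [-0.9 -0.8 -0.8]
```

```bash
python3 -m handwheel '[{"x":0.003,"y":0.01,"z":0,"ax":0,"ay":0,"az":0},{"x":0.003,"y":0.01,"z":0,"ax":0,"ay":0,"az":0},{"x":0.002,"y":0.006,"z":0,"ax":0,"ay":0,"az":0},{"x":0,"y":0,"z":0,"ax":0,"ay":0,"az":0},{"x":-0.03,"y":-0.08,"z":0,"ax":0,"ay":0,"az":0},{"x":-0.01,"y":-0.03,"z":0.2,"ax":0,"ay":0,"az":0},{"x":-0.2,"y":0,"z":0.15,"ax":0,"ay":0,"az":0},{"x":-0.2,"y":0,"z":0,"ax":0,"ay":0,"az":0}]'
python3 -m handwheel '[{"x":-0.1,"y":0.2,"z":0,"ax":0,"ay":0,"az":-0.09},{"x":0,"y":0.2,"z":0,"ax":0,"ay":0,"az":-0.09},{"x":0,"y":0.2,"z":0,"ax":0,"ay":0,"az":-0.09},{"x":0,"y":0.2,"z":0,"ax":0,"ay":0,"az":-0.09},{"x":0,"y":0.2,"z":0,"ax":0,"ay":0,"az":-0.09},{"x":0,"y":0,"z":0,"ax":0,"ay":0,"az":-0.09},{"x":0,"y":0,"z":0,"ax":0,"ay":0,"az":-0.09},{"x":0,"y":0,"z":0,"ax":0,"ay":0,"az":-0.09}]'
python3 ring.py top scene wrist
```

```text
clock: 8.7
position: [436.6, 93.5, 210.8]
ee_rot: [-0.583, 0.813, -0.001, 0.005]
contact_force: [-0.5, -0.1, 1.2]
gripper_width: -0.2
grasp_force: 0.0
clock: 9.5
position: [416.8, 288.4, 206.8]
ee_rot: [-0.063, 0.998, 0.0, -0.0]
contact_force: [0.0, -0.7, 0.1]
gripper_width: -0.1
grasp_force: 0.0
top
[[-40, 165, 166, 166], [-32, 165, 165, 165], [-24, 165, 165, 165], [-16, 166, 166, 165], [-8, 165, 166, 166], [0, 166, 165, 166], [8, 166, 166, 165], [16, 149, 160, 164], [24, 128, 135, 135], [32, 152, 150, 138], [40, 165, 165, 166], [48, 161, 166, 166], [56, 143, 166, 165], [64, 126, 159, 165], [72, 118, 135, 154], [80, 118, 119, 129], [88, 108, 115, 136], [96, 90, 98, 126], [104, 98, 90, 86], [112, 104, 102, 101], [120, 110, 124, 142], [128, 143, 155, 164], [136, 164, 164, 165], [144, 165, 165, 165], [152, 165, 165, 164]]
scene
[[-40, 104, 118, 128], [-32, 98, 116, 123], [-24, 94, 110, 121], [-16, 91, 104, 118], [-8, 92, 96, 111], [0, 105, 93, 103], [8, 109, 101, 96], [16, 108, 108, 107], [24, 107, 107, 107], [32, 107, 106, 105], [40, 104, 104, 104], [48, 103, 103, 101], [56, 97, 98, 97], [64, 79, 84, 84], [72, 66, 61, 67], [80, 121, 84, 131], [88, 178, 171, 186], [96, 185, 187, 187], [104, 154, 170, 185], [112, 115, 129, 144], [120, 112, 108, 108], [128, 107, 92, 86], [136, 81, 105, 142], [144, 86, 174, 161], [152, 118, 187, 128]]
wrist
[[-40, 230, 96, 217], [-32, 229, 178, 23], [-24, 228, 229, 0], [-16, 228, 228, 0], [-8, 229, 227, 0], [0, 228, 228, 151], [8, 86, 230, 230], [16, 73, 143, 229], [24, 112, 122, 186], [32, 128, 134, 128], [40, 118, 116, 99], [48, 134, 105, 99], [56, 182, 99, 99], [64, 195, 99, 99], [72, 177, 99, 99], [80, 170, 99, 99], [88, 181, 99, 99], [96, 158, 99, 99], [104, 128, 127, 100], [112, 129, 128, 95], [120, 118, 93, 28], [128, 57, 29, 28], [136, 34, 29, 29], [144, 30, 30, 29], [152, 32, 31, 30]]
[417.1 288.  207.1] [0.4 0.3 0.6]
```

```bash
cat > edge.py <<'E'
from bench import arm
from h import *
def prof(name,hub,w0,rs,z,lo=.6,hi=1.6,base=np.pi):
    p=arm.camera_params(name);im=cv2.cvtColor(arm.get_image(name),cv2.COLOR_RGB2GRAY)
    a=np.arange(lo,hi,.02)
    return a,np.array([cv2.remap(im,*[proj(p,np.c_[hub[0]+r*np.cos(w0+base+a),hub[1]+r*np.sin(w0+base+a),0*a+z]).astype(np.float32)[None,:,k] for k in(0,1)],1)[0] for r in rs])
if __name__=='__main__':
  rs=(36,40,44,48,52,56)
  for n,h,w0,ccw in(('top',(486.4,147.7),1.652,1),('scene',(488.3,153.2),1.646,0)):
    a,o=prof(n,h,w0,rs,181)
    for r,v in zip(rs,o.astype(float)):
        d=np.gradient(v);m=(a>.85)&(a<1.5)
        up=a[m][d[m].argmax()];dn=a[m][d[m].argmin()];s=np.arcsin(7/r)
        print(n,r,'rise',up.round(2),'fall',dn.round(2),'angle from', 'ccw' if ccw else 'cw', ((up-s) if ccw else (dn+s)).round(3), 'mid',((up+dn)/2).round(2))
    print(v.astype(int).tolist())
E
python3 edge.py
```

```text
top 36 rise 1.34 fall 0.88 angle from ccw 1.144 mid 1.11
top 40 rise 1.32 fall 0.9 angle from ccw 1.144 mid 1.11
top 44 rise 1.28 fall 0.9 angle from ccw 1.12 mid 1.09
top 48 rise 1.28 fall 0.96 angle from ccw 1.134 mid 1.12
top 52 rise 1.22 fall 0.96 angle from ccw 1.085 mid 1.09
top 56 rise 1.22 fall 1.0 angle from ccw 1.095 mid 1.11
[165, 165, 166, 166, 166, 167, 163, 155, 143, 133, 124, 116, 116, 116, 117, 121, 128, 137, 143, 137, 113, 89, 82, 78, 83, 91, 96, 98, 99, 104, 112, 128, 147, 157, 162, 165, 165, 165, 165, 165, 164, 164, 164, 165, 165, 164, 165, 165, 164, 163]
scene 36 rise 1.48 fall 0.9 angle from cw 1.096 mid 1.19
scene 40 rise 1.42 fall 0.94 angle from cw 1.116 mid 1.18
scene 44 rise 1.42 fall 0.96 angle from cw 1.12 mid 1.19
scene 48 rise 1.36 fall 0.96 angle from cw 1.106 mid 1.16
scene 52 rise 1.3 fall 0.98 angle from cw 1.115 mid 1.14
scene 56 rise 1.28 fall 1.04 angle from cw 1.165 mid 1.16
[79, 63, 55, 53, 55, 56, 62, 81, 111, 153, 189, 190, 189, 188, 188, 188, 188, 187, 185, 184, 187, 176, 151, 126, 112, 111, 115, 112, 104, 95, 81, 69, 65, 82, 115, 153, 179, 189, 190, 190, 187, 184, 184, 174, 166, 171, 182, 174, 175, 185]
```

```bash
python3 -m handwheel '[{"x":0,"y":-0.2,"z":0,"ax":0,"ay":0,"az":0.09},{"x":0,"y":-0.2,"z":0,"ax":0,"ay":0,"az":0.09},{"x":0,"y":-0.2,"z":0,"ax":0,"ay":0,"az":0.09},{"x":0.1,"y":-0.2,"z":0,"ax":0,"ay":0,"az":0.09},{"x":0.13,"y":-0.17,"z":0,"ax":0,"ay":0,"az":0.09},{"x":0.13,"y":0,"z":0,"ax":0,"ay":0,"az":0.09},{"x":0.13,"y":0,"z":0,"ax":0,"ay":0,"az":0.09},{"x":0,"y":0,"z":0,"ax":0,"ay":0,"az":0.09}]'
python3 -m handwheel '[{"x":0,"y":0,"z":-0.15,"ax":0,"ay":0,"az":0},{"x":0,"y":0,"z":-0.15,"ax":0,"ay":0,"az":0},{"x":0,"y":0,"z":-0.05,"ax":0,"ay":0,"az":0},{"x":0,"y":0,"z":0,"ax":0,"ay":0,"az":0},{"x":0.01,"y":0.03,"z":0,"ax":0,"ay":0,"az":0},{"x":0.01,"y":0.02,"z":0,"ax":0,"ay":0,"az":0},{"x":0,"y":0,"z":0,"ax":0,"ay":0,"az":0},{"x":0,"y":0,"z":0,"ax":0,"ay":0,"az":0}]'
python3 -c "
from bench import arm
s=arm.read_state();print(s['position'],s['contact_force'])"
```

```text
clock: 10.55
position: [514.0, 100.8, 206.6]
ee_rot: [-0.581, 0.814, -0.0, 0.0]
contact_force: [-0.8, -0.5, -0.5]
gripper_width: -0.2
grasp_force: 0.0
clock: 11.35
position: [515.9, 111.9, 137.9]
ee_rot: [-0.579, 0.815, -0.0, 0.001]
contact_force: [1.0, -0.7, 0.5]
gripper_width: -0.0
grasp_force: 0.0
[515.93671482 111.85216398 137.93201629] [ 0.9931814  -0.67112587  0.50285152]
```

```bash
python3 -m handwheel '[{"x":0.028,"y":-0.01,"z":0,"ax":0,"ay":0,"az":0},{"x":0.004,"y":0.011,"z":0,"ax":0,"ay":0,"az":0},{"x":0.004,"y":0.011,"z":0,"ax":0,"ay":0,"az":0},{"x":0.002,"y":0.006,"z":0,"ax":0,"ay":0,"az":0},{"x":0.002,"y":0.006,"z":0,"ax":0,"ay":0,"az":0},{"x":0,"y":0,"z":0,"ax":0,"ay":0,"az":0},{"x":0,"y":0,"z":0,"ax":0,"ay":0,"az":0},{"x":0,"y":0,"z":0,"ax":0,"ay":0,"az":0}]'
python3 -c "
from bench import arm
s=arm.read_state();print(s['position'],s['contact_force'])"
```

```text
clock: 12.15
position: [523.5, 115.8, 137.1]
ee_rot: [-0.579, 0.815, -0.0, -0.0]
contact_force: [0.6, -3.2, 0.2]
gripper_width: 0.2
grasp_force: 1.4
[523.46121605 115.77241111 137.10973556] [ 0.62954777 -3.2418196   0.19782119]
```

```bash
python3 -m handwheel '[{"x":0.002,"y":0.005,"z":0,"ax":0,"ay":0,"az":0},{"x":0,"y":0,"z":0,"ax":0,"ay":0,"az":0},{"x":-0.03,"y":-0.08,"z":0,"ax":0,"ay":0,"az":0},{"x":-0.01,"y":-0.03,"z":0,"ax":0,"ay":0,"az":0},{"x":0,"y":0,"z":0.2,"ax":0,"ay":0,"az":0},{"x":-0.15,"y":0,"z":0.17,"ax":0,"ay":0,"az":0},{"x":-0.2,"y":0,"z":0,"ax":0,"ay":0,"az":0},{"x":-0.15,"y":0.1,"z":0,"ax":0,"ay":0,"az":0}]'
python3 -m handwheel '[{"x":0,"y":0.2,"z":0,"ax":0,"ay":0,"az":-0.09},{"x":0,"y":0.2,"z":0,"ax":0,"ay":0,"az":-0.09},{"x":0,"y":0.2,"z":0,"ax":0,"ay":0,"az":-0.09},{"x":0,"y":0.2,"z":0,"ax":0,"ay":0,"az":-0.09},{"x":0,"y":0.2,"z":0,"ax":0,"ay":0,"az":-0.09},{"x":0,"y":0,"z":0,"ax":0,"ay":0,"az":-0.09},{"x":0,"y":0,"z":0,"ax":0,"ay":0,"az":-0.09},{"x":0,"y":0,"z":0,"ax":0,"ay":0,"az":-0.09}]'
python3 edge.py
```

```text
clock: 12.95
position: [414.2, 114.1, 212.1]
ee_rot: [-0.578, 0.816, 0.001, 0.001]
contact_force: [0.5, 1.2, 0.1]
gripper_width: 0.0
grasp_force: 0.0
clock: 13.75
position: [415.5, 315.3, 210.9]
ee_rot: [-0.05, 0.999, 0.0, -0.0]
contact_force: [0.1, -0.1, 0.6]
gripper_width: 0.2
grasp_force: 0.0
top 36 rise 1.4 fall 0.94 angle from ccw 1.204 mid 1.17
top 40 rise 1.36 fall 0.92 angle from ccw 1.184 mid 1.14
top 44 rise 1.38 fall 0.92 angle from ccw 1.22 mid 1.15
top 48 rise 1.34 fall 0.96 angle from ccw 1.194 mid 1.15
top 52 rise 1.26 fall 0.98 angle from ccw 1.125 mid 1.12
top 56 rise 1.26 fall 1.0 angle from ccw 1.135 mid 1.13
[164, 164, 164, 163, 164, 164, 163, 163, 162, 150, 139, 128, 124, 120, 117, 117, 118, 116, 112, 104, 94, 83, 78, 74, 73, 75, 81, 89, 97, 97, 98, 105, 114, 129, 148, 159, 162, 165, 165, 166, 164, 163, 163, 165, 165, 164, 164, 165, 164, 164]
scene 36 rise 1.48 fall 1.38 angle from cw 1.576 mid 1.43
scene 40 rise 1.48 fall 1.32 angle from cw 1.496 mid 1.4
scene 44 rise 1.24 fall 1.3 angle from cw 1.46 mid 1.27
scene 48 rise 1.18 fall 1.3 angle from cw 1.446 mid 1.24
scene 52 rise 1.36 fall 1.26 angle from cw 1.395 mid 1.31
scene 56 rise 1.34 fall 1.08 angle from cw 1.205 mid 1.21
[103, 102, 101, 101, 100, 100, 100, 100, 99, 98, 97, 95, 94, 94, 93, 90, 88, 86, 91, 107, 128, 150, 164, 174, 149, 127, 113, 109, 109, 110, 100, 89, 78, 72, 66, 73, 91, 124, 162, 188, 186, 184, 183, 173, 164, 169, 180, 173, 174, 184]
```

```bash
python3 -m handwheel '[{"x":0.06,"y":-0.05,"z":0,"ax":0,"ay":0,"az":0},{"x":0,"y":0,"z":-0.15,"ax":0,"ay":0,"az":0},{"x":0,"y":0,"z":-0.15,"ax":0,"ay":0,"az":0},{"x":0,"y":0,"z":-0.06,"ax":0,"ay":0,"az":0},{"x":0,"y":0,"z":0,"ax":0,"ay":0,"az":0},{"x":0,"y":-0.04,"z":0,"ax":0,"ay":0,"az":0},{"x":0,"y":-0.03,"z":0,"ax":0,"ay":0,"az":0},{"x":0,"y":-0.03,"z":0,"ax":0,"ay":0,"az":0}]'
python3 -m handwheel '[{"x":0,"y":-0.03,"z":0,"ax":0,"ay":0,"az":0},{"x":0,"y":-0.03,"z":0,"ax":0,"ay":0,"az":0},{"x":0,"y":-0.03,"z":0,"ax":0,"ay":0,"az":0},{"x":0.005,"y":-0.025,"z":0,"ax":0,"ay":0,"az":0},{"x":0.01,"y":-0.025,"z":0,"ax":0,"ay":0,"az":0},{"x":0.01,"y":-0.025,"z":0,"ax":0,"ay":0,"az":0},{"x":0,"y":0,"z":0,"ax":0,"ay":0,"az":0},{"x":0,"y":0,"z":0,"ax":0,"ay":0,"az":0}]'
python3 -c "
from bench import arm
s=arm.read_state();print(s['position'],s['contact_force'])"
```

```text
clock: 14.65
position: [428.4, 285.1, 140.5]
ee_rot: [-0.052, 0.999, 0.001, 0.001]
contact_force: [-0.0, 0.1, 0.1]
gripper_width: 0.1
grasp_force: 0.0
clock: 15.45
position: [432.3, 251.0, 138.7]
ee_rot: [-0.052, 0.999, -0.001, -0.001]
contact_force: [-0.3, 0.0, 1.0]
gripper_width: -0.3
grasp_force: 0.6
[432.32190415 251.03758585 138.66871635] [-0.32203048  0.03583259  0.95293349]
```

```bash
python3 -m handwheel '[{"x":0.012,"y":-0.023,"z":0,"ax":0,"ay":0,"az":0},{"x":0.015,"y":-0.023,"z":0,"ax":0,"ay":0,"az":0},{"x":0.017,"y":-0.023,"z":0,"ax":0,"ay":0,"az":0},{"x":0.02,"y":-0.02,"z":0,"ax":0,"ay":0,"az":0},{"x":0.022,"y":-0.015,"z":0,"ax":0,"ay":0,"az":0},{"x":0.022,"y":-0.015,"z":0,"ax":0,"ay":0,"az":0},{"x":0.02,"y":-0.01,"z":0,"ax":0,"ay":0,"az":0},{"x":0.01,"y":-0.005,"z":0,"ax":0,"ay":0,"az":0}]'
python3 -c "
from bench import arm
s=arm.read_state();print(s['position'],s['contact_force'])"
```

```text
clock: 16.25
position: [460.6, 224.7, 138.8]
ee_rot: [-0.052, 0.999, -0.0, -0.001]
contact_force: [-1.5, 1.3, -0.9]
gripper_width: 0.0
grasp_force: 1.1
[460.58833885 224.67686375 138.80540055] [-1.48461729  1.34767238 -0.85994332]
```

```bash
python3 -m handwheel '[{"x":0.006,"y":0,"z":0,"ax":0,"ay":0,"az":0},{"x":0.006,"y":0,"z":0,"ax":0,"ay":0,"az":0},{"x":0.001,"y":0,"z":0,"ax":0,"ay":0,"az":0},{"x":0,"y":0,"z":0,"ax":0,"ay":0,"az":0},{"x":-0.06,"y":0,"z":0,"ax":0,"ay":0,"az":0},{"x":-0.15,"y":0,"z":0,"ax":0,"ay":0,"az":0},{"x":-0.2,"y":0,"z":0.1,"ax":0,"ay":0,"az":0},{"x":0,"y":0,"z":0.2,"ax":0,"ay":0,"az":0}]'
python3 -m handwheel '[{"x":-0.05,"y":0.2,"z":0.1,"ax":0,"ay":0,"az":0},{"x":-0.1,"y":0.2,"z":0,"ax":0,"ay":0,"az":0},{"x":-0.1,"y":0.2,"z":0,"ax":0,"ay":0,"az":0},{"x":-0.05,"y":0.2,"z":0,"ax":0,"ay":0,"az":0},{"x":0,"y":0.2,"z":0,"ax":0,"ay":0,"az":0},{"x":0,"y":0.2,"z":0,"ax":0,"ay":0,"az":0},{"x":0,"y":0,"z":0,"ax":0,"ay":0,"az":0},{"x":0,"y":0,"z":0,"ax":0,"ay":0,"az":0}]'
cat >> edge.py <<'E'
  print('TAP')
  for n,h,w0 in(('top',(486.4,147.7),1.652),('scene',(488.3,153.2),1.646)):
    ax=np.array(h)+125*np.array([np.cos(w0),np.sin(w0)])
    for r in(28,34,40,46,52):
        a,o=prof(n,ax,w0,[r],180,lo=1.2,hi=1.96,base=np.pi/2);print(n,r,np.degrees(np.arcsin(7/r)).round(),o[0].astype(int).tolist())
    print(n,'at shut',prof(n,ax,w0,[50],180,lo=-.3,hi=.4,base=np.pi/2)[1][0][::4])
E
python3 edge.py
```

```text
clock: 17.05
position: [375.1, 221.9, 196.4]
ee_rot: [-0.053, 0.999, -0.003, -0.004]
contact_force: [0.9, 1.6, -0.4]
gripper_width: 0.2
grasp_force: 0.0
clock: 17.85
position: [320.6, 466.0, 219.0]
ee_rot: [-0.053, 0.999, 0.0, 0.0]
contact_force: [-0.4, 0.5, -0.3]
gripper_width: 0.5
grasp_force: 0.0
top 36 rise 1.4 fall 0.9 angle from ccw 1.204 mid 1.15
top 40 rise 1.36 fall 0.94 angle from ccw 1.184 mid 1.15
top 44 rise 1.38 fall 0.94 angle from ccw 1.22 mid 1.16
top 48 rise 1.34 fall 0.96 angle from ccw 1.194 mid 1.15
top 52 rise 1.26 fall 0.96 angle from ccw 1.125 mid 1.11
top 56 rise 1.26 fall 1.0 angle from ccw 1.135 mid 1.13
[160, 161, 162, 161, 160, 160, 159, 158, 157, 146, 134, 124, 120, 117, 114, 112, 111, 111, 109, 102, 92, 81, 76, 70, 69, 73, 78, 85, 91, 94, 97, 103, 111, 125, 143, 154, 157, 160, 159, 159, 159, 158, 160, 162, 161, 159, 159, 160, 160, 160]
scene 36 rise 1.48 fall 0.94 angle from cw 1.136 mid 1.21
scene 40 rise 1.48 fall 0.98 angle from cw 1.156 mid 1.23
scene 44 rise 1.48 fall 1.0 angle from cw 1.16 mid 1.24
scene 48 rise 1.36 fall 1.0 angle from cw 1.146 m
[... 1657 characters left out ...]
, 100, 94, 84, 73, 77, 99, 121, 141, 162, 181, 186, 185, 184, 183]
scene 40 10.0 [99, 90, 81, 84, 87, 86, 80, 73, 76, 87, 96, 100, 104, 107, 109, 111, 110, 110, 110, 109, 109, 106, 102, 99, 97, 94, 100, 106, 113, 121, 130, 154, 178, 186, 184, 182, 182, 181]
scene 46 9.0 [112, 90, 82, 75, 76, 77, 77, 75, 72, 73, 76, 90, 101, 106, 109, 110, 109, 108, 109, 109, 107, 105, 104, 104, 116, 131, 142, 151, 162, 177, 185, 184, 183, 182, 181, 181, 181, 181]
scene 52 8.0 [124, 128, 124, 125, 124, 117, 108, 94, 81, 73, 68, 84, 99, 104, 109, 109, 108, 108, 108, 108, 107, 105, 110, 139, 164, 178, 185, 184, 183, 183, 183, 182, 182, 181, 182, 182, 181, 181]
scene at shut [ 63 112 127 126 126 126 106 102 129]
```

```bash
python3 -c "
from bench import arm;print(arm.job_done())"
```

```text
the job is handed in; nothing more can be done
None
```

The selector pointer is on the nozzle (about 1.15 rad) and the tap lever was then pushed in line with the pipe (about 1.56 rad); the job was handed in at about 18 s with the arm clear, but I viewed 11 pictures, one over the limit of 10.

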